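# Find the real transformer by weight and load it on the vacuum holder

## Robot

A 6-joint arm with a two-finger parallel gripper is mounted at the origin on the work surface. World frame = base frame: x ahead of the robot, y to its left, z up, the work surface at z = 0. Lengths are in m, angles in degrees, forces in N, time in s.
With the tool pointing down it reaches from about 0.4 to 0.825 m from the base axis. Payload 7 kg.
Tool frame: the origin (TCP) lies at the very end of the fingers, on their centre line; the grasp point (between the pads) lies 19 mm behind it; z points along the fingers, y is the line along which they close (so a half turn about z gives the same grasp; the last joint's range is limited). The gripper opens to 88 mm and grips with 3 to 60 N. Pads are 19 mm wide; open, the fingers measure 130 mm over their backs; the gripper's body (78 mm by 193 mm) begins 47 mm behind the grasp point.
Start: joints at [-59.41, 20.546, 0.682, 0, -70.136, -16.507], TCP at [0.164, -0.655, 0.227] pointing down, gripper open.
Joint ranges: [-176.03, 176.03], [-82.01, 121.73], [-58.28, 71.71], [-173.87, 95.51], [-174.79, -0.11], [-173.66, 173.66]. Speed limits (degrees/s): [136.94, 136.94, 172.46, 180, 180, 180].

## Interface

Orientations are given as a 3x3 rotation matrix whose columns are the frame's x, y, z axes.
In Python, from rig import robot gives the robot as it stands. Calls block until the motion is done:
- robot.goto(position, orientation): joint-space move of the TCP to a pose.
- robot.servo_line(position, ori=None, speed=0.15): straight line of the TCP; ori=None keeps the orientation; speed is the mean speed in m/s.
- robot.movej(angles): joint-space move.
- robot.move_gripper(opening): opening from 0.0 (shut) to 1.0 (fully open); the grip force is fixed at half the most; returns when the fingers have stopped.
- robot.dwell(seconds).
- robot.ik(position, orientation): joint angles nearest the present ones, or None.
- robot.grab_frame(name): name is "side" or "top"; returns (picture, depth): 400x640x3 uint8, red, green, blue; 400x640 float32, m along the optical axis (not along the pixel's ray), 0 where there is no reading.
- robot.camera_info(name): a dict with "vfov" (degrees; the focal length in pixels is half the picture's height over the tangent of half this angle, whatever the lens; pixels are square), "cx", "cy" (the principal point, pixels), "k1" (the pictures are not rectified: a ray, as slopes to the right and down, at radius r is drawn at 1 + k1 r^2 times it, then the intrinsics apply), "view" (4x4, takes a point from world to camera coordinates). Camera axes: x right, y down, z forward; pixel columns grow to the right and rows downward; lengths in m; the calibration is good to about 2 mm. A picture is of the moment at which its call begins. camera_info takes no time and is no camera call.
A pose or a line that the arm cannot do raises robot.Unreachable and nothing moves.
- robot.job_done(): hands the job in; it is judged then, once.
Readings, each from a call of its own:
- robot.read_t(): time.
- robot.read_qpos(): joint angles.
- robot.read_qvel(): joint speeds.
- robot.read_effort(): joint torques, N m.
- robot.read_position(): TCP position.
- robot.read_tcp_rot(): TCP orientation.
- robot.read_force(): force on the tool from outside, world axes, zero at the start.
- robot.read_ft_torque(): the same for the moment, N m.
- robot.read_grip_width(): opening from 0.0 (shut) to 1.0 (fully open).
- robot.read_finger_force(): force on a finger pad.
Only numpy, scipy, OpenCV 4.12 (cv2) and the standard library are available. Lean on these libraries where they do the work, as an engineer would, in place of code of your own. Each camera call takes 0.05 s, during which the arm holds its last target. There are 200 camera calls.

## Task

Two of the three closed tins hold hollow dummies: heft them to find the clearly heavier one, leave each standing upright on the bench, and open only the heavy one, laying its lid right way up in the middle of the rubber mat. Then lift out its transformer and seat it flat on the sloping plate under the lamp, between the side fences and down by the lower ledge. Finally turn the vacuum valve's handle to half open, 45 degrees, at the green mark, and leave everything else on the bench alone.

Things in the scene. Friction and masses are not known exactly. Their poses are not given: they have to be found in the camera images.
- tin_a: one of three identical blue tins, 110 (x) x 66 (y) x 52 mm high, walls and floor 4 mm (inside 102 x 58, 48 deep), on the bench. Origin: centre of its underside. Each has a lid and holds one core. With both, a light tin weighs 0.19 to 0.27 kg, the heavy one 0.5 to 0.75 kg; they look alike, and any of the three names or places may be the heavy one.
- lid_a: grey loose lift-off lid of tin_a: plate 110 x 66 x 6 mm, below it a 98 x 54 mm lip 4 mm deep that sits in the tin's mouth (2 mm play), on top in the middle a black grip block 30 (x) x 14 (y) x 26 mm high. Origin: centre of the plate's underside, level with the tin's rim when closed; the grip spans 6 to 32 mm above it. About 0.05 kg.
- core_a: transformer in tin_a, upright on its floor near the middle: dark block 36 (x) x 24 (y) x 40 mm high (z), foot 38 mm in y, 4 high, yellow coil 34 in y. Origin: centre of its underside. x within 0.1 rad of the tin's x at first. Grip its flat ends, 36 mm apart along x: 28 mm or more for each finger. One is real iron (0.36 to 0.5 kg), two are dummies (0.04 kg) that look the same.
- tin_b: one of three identical blue tins, 110 (x) x 66 (y) x 52 mm high, walls and floor 4 mm (inside 102 x 58, 48 deep), on the bench. Origin: centre of its underside. Each has a lid and holds one core. With both, a light tin weighs 0.19 to 0.27 kg, the heavy one 0.5 to 0.75 kg; they look alike, and any of the three names or places may be the heavy one.
- lid_b: grey loose lift-off lid of tin_b: plate 110 x 66 x 6 mm, below it a 98 x 54 mm lip 4 mm deep that sits in the tin's mouth (2 mm play), on top in the middle a black grip block 30 (x) x 14 (y) x 26 mm high. Origin: centre of the plate's underside, level with the tin's rim when closed; the grip spans 6 to 32 mm above it. About 0.05 kg.
- core_b: transformer in tin_b, upright on its floor near the middle: dark block 36 (x) x 24 (y) x 40 mm high (z), foot 38 mm in y, 4 high, yellow coil 34 in y. Origin: centre of its underside. x within 0.1 rad of the tin's x at first. Grip its flat ends, 36 mm apart along x: 28 mm or more for each finger. One is real iron (0.36 to 0.5 kg), two are dummies (0.04 kg) that look the same.
- tin_c: one of three identical blue tins, 110 (x) x 66 (y) x 52 mm high, walls and floor 4 mm (inside 102 x 58, 48 deep), on the bench. Origin: centre of its underside. Each has a lid and holds one core. With both, a light tin weighs 0.19 to 0.27 kg, the heavy one 0.5 to 0.75 kg; they look alike, and any of the three names or places may be the heavy one.
- lid_c: grey loose lift-off lid of tin_c: plate 110 x 66 x 6 mm, below it a 98 x 54 mm lip 4 mm deep that sits in the tin's mouth (2 mm play), on top in the middle a black grip block 30 (x) x 14 (y) x 26 mm high. Origin: centre of the plate's underside, level with the tin's rim when closed; the grip spans 6 to 32 mm above it. About 0.05 kg.
- core_c: transformer in tin_c, upright on its floor near the middle: dark block 36 (x) x 24 (y) x 40 mm high (z), foot 38 mm in y, 4 high, yellow coil 34 in y. Origin: centre of its underside. x within 0.1 rad of the tin's x at first. Grip its flat ends, 36 mm apart along x: 28 mm or more for each finger. One is real iron (0.36 to 0.5 kg), two are dummies (0.04 kg) that look the same.
- holder: vacuum holder fixed to the bench. Origin: at bench level, straight under the nest's origin. Its white lamp bar (40 mm in x, 110 in y) lies at holder x 20 to 60 mm, underside 220 mm above the bench, on a 14 mm post at x 90, y -50 mm: a tool pointing straight down at the nest would hit it; one tilted along the plate's normal clears it.
- nest: the holder's aluminium plate, sloping 25 deg: z is its outward normal, leaning towards holder -x (the robot); x points up the slope. Origin: on its face, 62 mm above the bench, the place for the centre of the core's underside, core x along nest y (either way). Red ledge at the low end, 10 mm high, inner face x = -23 mm; red fences 8 mm high, inner faces y = +-23 mm; open above.
- valve: fixed ball valve of the vacuum line: brass body under a white disc of 144 mm diameter whose upper face is 44 mm above the bench. Origin: under the handle's axis, at bench level. Marks on the disc: black at 0 degrees (valve x axis, closed), green at 45, black at 90 degrees (y axis, fully open).
- valve_handle (a joint): angle of the valve's handle in rad: 0 closed (long end along the valve's x axis), pi/4 half open at the green mark, pi/2 fully open; it grows counter-clockwise seen from above. It turns about a vertical axis, stays where it is left, and takes about 0.06 N m.
- valve_grip (a point): the handle's axis at mid height of the handle, 63 mm above the bench; its x axis runs along the handle. The handle is a red bar, 12 mm wide (across), 26 mm high (50 to 76 mm above the bench), from 15 mm behind the axis to 60 mm in front of it.
- lid_mat: black rubber mat fixed to the bench, 150 (x) x 110 (y) x 2 mm. Origin: centre of its underside.
- reel: bystander: solder reel standing on end, 52 mm diameter, 40 mm high, origin at the centre of its underside. Leave alone.
- pliers: bystander: red-handled pliers lying flat, about 160 mm long (x), 66 wide, 13 high; origin under the joint. Leave alone.
- screwdriver: bystander: screwdriver lying along its x, handle to -x, about 200 mm long, 30 high. Leave alone.
- flux_jar: bystander: small jar, 44 mm diameter, 50 mm high, origin at the centre of its underside. Leave alone.
- circuit_strip: bystander: green circuit strip, 20 x 90 (y) x 10 mm, origin at the centre of its underside. Leave alone.
There are look-alikes about, which are no part of the job. Leave any pink or purple look-alike of the valve alone.

How it is judged (in metres and radians):
On the way, in this order (a step that is already met when the one before it is completed fails the run):
1. a closed tin is hefted clear of the bench (((height (world z) of tin_a above 0.01 m and distance between lid_a and tin_a below 0.057 m) or (height (world z) of tin_b above 0.01 m and distance between lid_b and tin_b below 0.057 m) or (height (world z) of tin_c above 0.01 m and distance between lid_c and tin_c below 0.057 m))), for 0.2 s.
2. the tins stand on the bench and one lid lies flat on the rubber mat (height (world z) of each of tin_a, tin_b, tin_c below 0.006 m and angle between each of tin_a, tin_b, tin_c's own z axis and vertical below 0.08 rad and ((horizontal distance between lid_a and lid_mat below 0.045 m and height (world z) of lid_a below 0.012 m and angle between lid_a's own z axis and vertical below 0.1 rad) or (horizontal distance between lid_b and lid_mat below 0.045 m and height (world z) of lid_b below 0.012 m and angle between lid_b's own z axis and vertical below 0.1 rad) or (horizontal distance between lid_c and lid_mat below 0.045 m and height (world z) of lid_c below 0.012 m and angle between lid_c's own z axis and vertical below 0.1 rad))), for 0.2 s.
3. the transformer is lifted out of the opened tin (((z of core_a in the frame of tin_a above 0.055 m and distance between lid_a and tin_a above 0.065 m) or (z of core_b in the frame of tin_b above 0.055 m and distance between lid_b and tin_b above 0.065 m) or (z of core_c in the frame of tin_c above 0.055 m and distance between lid_c and tin_c above 0.065 m))), for 0.1 s.
4. the heavy transformer is seated on the sloping plate, pressing on it with its weight (a dummy presses less than 1 N) (((distance between core_a and nest below 0.009 m and z of core_a in the frame of nest below 0.003 m and angle between the z axis of core_a and the z axis of nest, either way round below 0.09 rad and angle between core_a's own z axis and vertical below 0.8 rad and angle between the x axis of core_a and the y axis of nest, either way round below 0.2 rad and contact force between core_a and nest above 2 N) or (distance between core_b and nest below 0.009 m and z of core_b in the frame of nest below 0.003 m and angle between the z axis of core_b and the z axis of nest, either way round below 0.09 rad and angle between core_b's own z axis and vertical below 0.8 rad and angle between the x axis of core_b and the y axis of nest, either way round below 0.2 rad and contact force between core_b and nest above 2 N) or (distance between core_c and nest below 0.009 m and z of core_c in the frame of nest below 0.003 m and angle between the z axis of core_c and the z axis of nest, either way round below 0.09 rad and angle between core_c's own z axis and vertical below 0.8 rad and angle between the x axis of core_c and the y axis of nest, either way round below 0.2 rad and contact force between core_c and nest above 2 N))), for 0.2 s.
5. the valve is half open (value of joint valve_handle between 0.698 and 0.873 rad), for 0.2 s.
At the end, for the whole second after the job is handed in: The heavy transformer lies flat on the slope (3 mm, 5 deg), centre within 9 mm of its place, x across it within 11 deg; valve at 45 +-5 deg; heavy tin's lid upright and flat on the mat, centres within 45 mm; all tins upright on the bench, light ones closed; all at rest (all of step 5 and ((distance between core_a and nest below 0.009 m and z of core_a in the frame of nest below 0.003 m and angle between the z axis of core_a and the z axis of nest, either way round below 0.09 rad and angle between core_a's own z axis and vertical below 0.8 rad and angle between the x axis of core_a and the y axis of nest, either way round below 0.2 rad and contact force between core_a and nest above 2 N and horizontal distance between lid_a and lid_mat below 0.045 m and height (world z) of lid_a below 0.012 m and angle between lid_a's own z axis and vertical below 0.1 rad and distance between lid_b and tin_b below 0.057 m and distance between lid_c and tin_c below 0.057 m and linear speed of core_a below 0.02 m/s) or (distance between core_b and nest below 0.009 m and z of core_b in the frame of nest below 0.003 m and angle between the z axis of core_b and the z axis of nest, either way round below 0.09 rad and angle between core_b's own z axis and vertical below 0.8 rad and angle between the x axis of core_b and the y axis of nest, either way round below 0.2 rad and contact force between core_b and nest above 2 N and horizontal distance between lid_b and lid_mat below 0.045 m and height (world z) of lid_b below 0.012 m and angle between lid_b's own z axis and vertical below 0.1 rad and distance between lid_a and tin_a below 0.057 m and distance between lid_c and tin_c below 0.057 m and linear speed of core_b below 0.02 m/s) or (distance between core_c and nest below 0.009 m and z of core_c in the frame of nest below 0.003 m and angle between the z axis of core_c and the z axis of nest, either way round below 0.09 rad and angle between core_c's own z axis and vertical below 0.8 rad and angle between the x axis of core_c and the y axis of nest, either way round below 0.2 rad and contact force between core_c and nest above 2 N and horizontal distance between lid_c and lid_mat below 0.045 m and height (world z) of lid_c below 0.012 m and angle between lid_c's own z axis and vertical below 0.1 rad and distance between lid_a and tin_a below 0.057 m and distance between lid_b and tin_b below 0.057 m and linear speed of core_c below 0.02 m/s)) and height (world z) of each of tin_a, tin_b, tin_c below 0.006 m and angle between each of tin_a, tin_b, tin_c's own z axis and vertical below 0.08 rad and velocity of joint valve_handle below 0.05 rad/s); the robot touches nothing.
It fails at once if a second tin is opened ((distance between lid_a and tin_a above 0.065 m and distance between lid_b and tin_b above 0.065 m) or (distance between lid_b and tin_b above 0.065 m and distance between lid_c and tin_c above 0.065 m) or (distance between lid_a and tin_a above 0.065 m and distance between lid_c and tin_c above 0.065 m)).
It fails at once if a tin is tipped over (more than 35 degrees) (angle between any of tin_a, tin_b, tin_c's own z axis and vertical above 0.61 rad).
It fails at once if a bystander is shifted by more than 30 mm (distance of any of reel, pliers, screwdriver, flux_jar, circuit_strip from where it was at the start of the episode above 0.03 m).
It also fails if it takes over 72 s, if anything falls off the work surface, if the arm or the gripper's body presses on something with over 40 N, if the wrist force passes 120 N, or if a joint passes its speed limit or range.

## Working session

There is one attempt and no reset: what is moved stays moved. The work goes in short steps, each a Python script; the robot and the scene stay as the last script left them, time stands still between calls to the robot, and variables do not carry over. Pictures are saved under pics/ and viewed, at most 10 in all, crops included, and the job is handed in when it is done.

```bash
mkdir -p pics; ls; cat > h.py <<'E'
import numpy as np, cv2
from rig import robot
def world(name, depth=None, pix=None, z=None):
    """pixels (N,2) -> world; by depth image or by plane height z"""
    c=robot.camera_info(name); f=200/np.tan(np.radians(c["vfov"]/2))
    p=np.atleast_2d(np.array(pix,float)); d=(p-[c["cx"],c["cy"]])/f
    K=np.eye(3); s=cv2.undistortPoints(d.reshape(-1,1,2),K,np.array([c["k1"],0,0,0.])).reshape(-1,2)
    V=np.array(c["view"]); R=V[:3,:3]; o=-R.T@V[:3,3]
    r=np.c_[s,np.ones(len(s))]@R
    if z is not None: return o+r*((z-o[2])/r[:,2])[:,None]
    return o+r*depth[p[:,1].round().astype(int),p[:,0].round().astype(int)][:,None]
def proj(name,P):
    c=robot.camera_info(name); f=200/np.tan(np.radians(c["vfov"]/2)); V=np.array(c["view"])
    q=np.atleast_2d(P)@V[:3,:3].T+V[:3,3]; s=q[:,:2]/q[:,2:]
    s=s*(1+c["k1"]*(s**2).sum(1,keepdims=True)); return s*f+[c["cx"],c["cy"]]
def down(yaw):
    """tool pointing down, fingers close along world direction yaw(deg)"""
    a=np.radians(yaw); y=np.array([np.cos(a),np.sin(a),0]); z=np.array([0,0,-1.]); return np.c_[np.cross(y,z),y,z]
E
python3 - <<'E'
from h import *
for n in("top","side"):
    im,d=robot.grab_frame(n); np.savez(f"pics/{n}0.npz",im=im,d=d)
    cv2.imwrite(f"pics/{n}0.png",cv2.resize(im[...,::-1],(800,500),interpolation=cv2.INTER_CUBIC))
    print(n,{k:np.round(v,3).tolist() for k,v in robot.camera_info(n).items()})
E
```

```text
pics
top {'vfov': 52.907, 'cx': 318.439, 'cy': 198.627, 'k1': 0.022, 'view': [[-0.023, -1.0, -0.019, -0.016], [-0.999, 0.024, -0.045, 0.517], [0.045, 0.018, -0.999, 1.489], [0.0, 0.0, 0.0, 1.0]]}
side {'vfov': 48.623, 'cx': 326.018, 'cy': 189.565, 'k1': -0.061, 'view': [[-0.998, -0.06, 0.001, 0.514], [-0.039, 0.638, -0.769, 0.116], [0.046, -0.768, -0.639, 1.229], [0.0, 0.0, 0.0, 1.0]]}
```

View pics/top0.png

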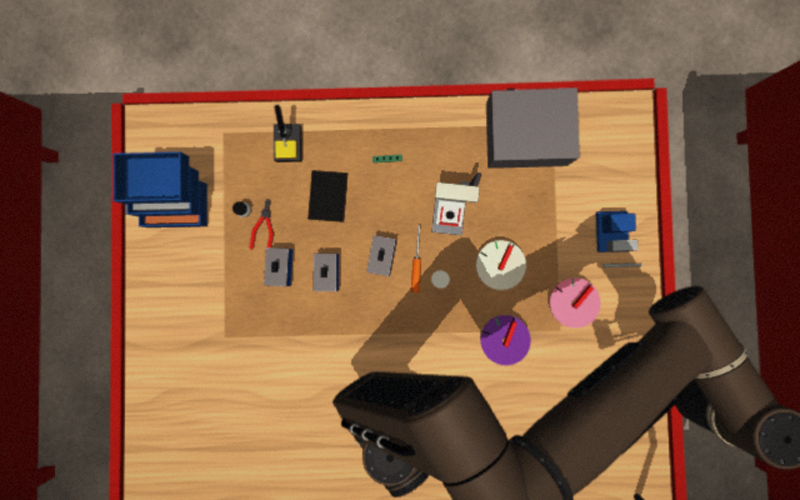

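View pics/side0.png

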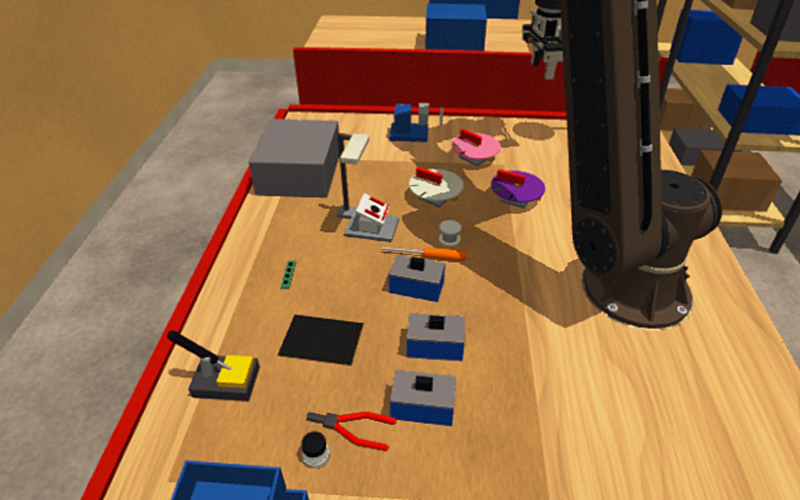

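The top view (800-px scale) shows three grey-lidded tins at (277,266), (326,271) and (381,254), and the black mat at (328,195). The holder is at (450,213), with its lamp bar at (457,191). The valve candidates are white (500,263), pink (575,302) and purple (505,340), and I choose the white one. Next are enlarged crops.

```bash
python3 - <<'E'
import numpy as np,cv2
im=np.load("pics/top0.npz")["im"][...,::-1]
cv2.imwrite("pics/c1.png",cv2.resize(im[125:245,195:330],None,fx=5,fy=5,interpolation=cv2.INTER_CUBIC)[:600])
cv2.imwrite("pics/c2.png",cv2.resize(im[135:240,320:430],None,fx=5.7,fy=5.7,interpolation=cv2.INTER_CUBIC)[:600])
E
```

```text
(no output)
```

View pics/c1.png

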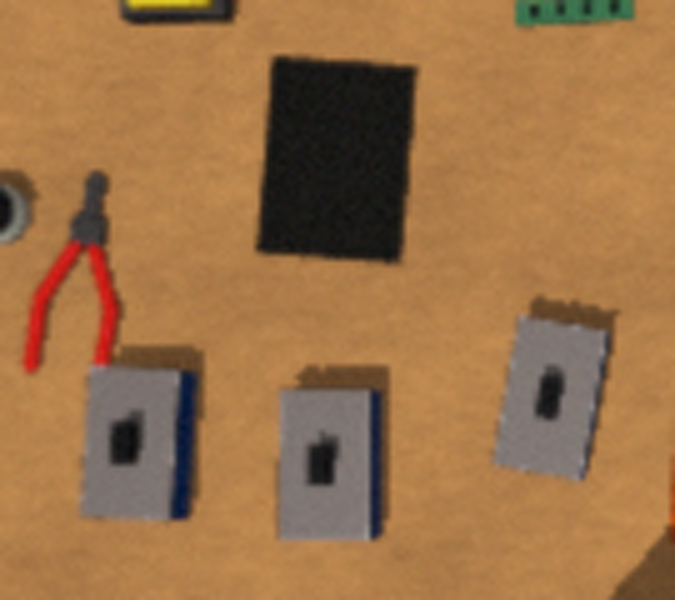

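View pics/c2.png

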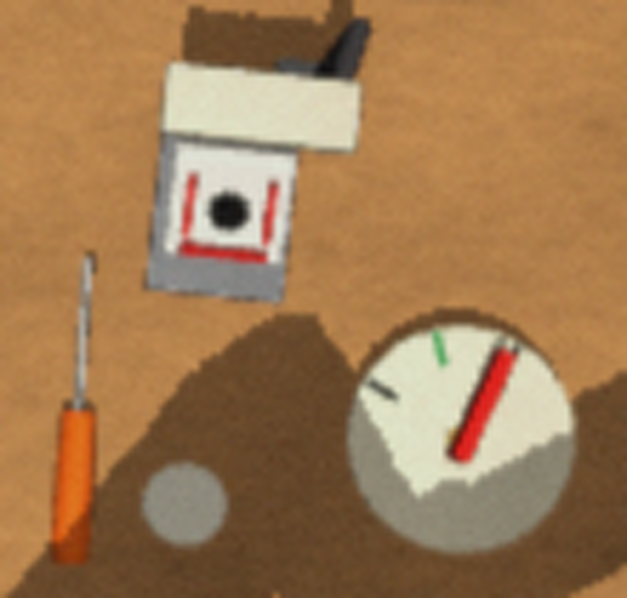

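The left crop shows the lids: left tin corners at (92,365), (183,369), (172,520) and (82,516), middle centre at about (325,463), and right centre at about (553,398). The mat corners are (274,57), (416,67), (400,262) and (257,250). The right crop shows the nest hole at (229,211) between the red fences, the disc centre at (461,438), and the red handle from (459,458) to (508,348), with the green mark at (440,349).

```bash
cat > m.py <<'E'
from h import *
def cloud(n,d):
    v,u=np.mgrid[:400,:640]; return world(n,d,np.c_[u.ravel(),v.ravel()]).reshape(400,640,3)
def rect(P):
    (c,(w,h),a)=cv2.minAreaRect((P[:,:2]*1000).astype(np.float32)); 
    if w<h: w,h,a=h,w,a+90
    return np.round(c,1),round(w),round(h),round((a+90)%180-90,1)
if __name__=="__main__":
    a=np.load("pics/top0.npz"); W=cloud("top",a["d"]); im=a["im"].astype(int)
    o1=lambda p:(np.array(p)+.5)/5-.5+[195,125]; o2=lambda p:(np.array(p)+.5)/5.7-.5+[320,135]
    quads=[[(92,365),(183,369),(172,520),(82,516)],[(282,387),(374,388),(372,540),(278,538)],[(520,316),(609,331),(586,480),(496,464)]]
    for q in quads:
        p=world("top",pix=o1(q),z=.058); print("tin px",rect(p),p.mean(0).round(4))
        c=o1(q).mean(0).astype(int); S=W[c[1]-25:c[1]+26,c[0]-18:c[0]+19].reshape(-1,3)
        S=S[(S[:,2]>.05)&(S[:,2]<.066)]; print("   depth",rect(S),np.median(S[:,2]).round(4))
    p=world("top",pix=o1([(274,57),(416,67),(400,262),(257,250)]),z=.002);print("mat",rect(p))
    p=o2([(461,438)]);print("disc",world("top",pix=p,z=.044))
    S=W[185:235,375:425].reshape(-1,3); D=S[(S[:,2]>.036)&(S[:,2]<.05)]; print("disc d",cv2.minEnclosingCircle((D[:,:2]*1000).astype(np.float32)),np.median(D[:,2]))
    H=S[(S[:,2]>.064)&(S[:,2]<.085)]; print("handle d",rect(H),np.median(H[:,2]))
    e=world("top",pix=o2([(508,348),(459,458)]),z=.076);print("handle px ends",e)
    print("green",world("top",pix=o2([(440,349)]),z=.044))
    print("hole",world("top",pix=o2([(229,211)]),z=.062), world("top",a["d"],o2([(229,211)])))
    p=world("top",pix=o2([(170,62),(361,82),(354,153),(163,132)]),z=.232);print("lamp",rect(p))
    S=W[155:190,340:380].reshape(-1,3); L=S[S[:,2]>.2]; print("lamp d",rect(L),np.median(L[:,2]))
    p=o2([(150,286),(282,300)]); print("base edge",world("top",pix=p,z=.006),world("top",a["d"],p-[0,2]))
    u,v=np.meshgrid(np.arange(190,275,4),np.arange(165,240,4)); p=o2(np.c_[u.ravel(),v.ravel()]); 
    q=world("top",a["d"],p); rgb=im[p[:,1].round().astype(int),p[:,0].round().astype(int)]; q=q[(rgb.min(1)>150)]
    A=np.c_[q[:,:2],np.ones(len(q))]; c=np.linalg.lstsq(A,q[:,2],rcond=None)[0]; n=np.array([-c[0],-c[1],1]);n/=np.linalg.norm(n)
    print("nest normal",n,"tilt",np.degrees(np.arccos(n[2])),"dir",np.degrees(np.arctan2(-n[1],-n[0])),len(q),"res",np.std(A@c-q[:,2]))
    print("fences",world("top",a["d"],o2([(192,182),(185,240),(273,190),(268,246),(182,249),(266,257)])))
    g=np.load("pics/side0.npz"); 
E
python3 m.py
```

```text
tin px (array([470.6, 325.1]), 110, 66, -4.4) [0.4706 0.3253 0.058 ]
   depth (array([470.7, 326.8]), 110, 67, -4.3) 0.0585
tin px (array([452.3, 184.3]), 110, 68, -2.4) [0.4523 0.1846 0.058 ]
   depth (array([451.4, 185.3]), 105, 65, -0.9) 0.0584
tin px (array([495.6,  19.7]), 110, 66, -10.4) [0.4957 0.0198 0.058 ]
   depth (array([496.3,  21.9]), 110, 66, -11.4) 0.0587
mat (array([682.1, 182.3]), 149, 109, -5.8)
disc [[ 0.46140991 -0.32512278  0.044     ]]
disc d ((461.9704284667969, -325.0807800292969), 72.18636322021484) 0.04439949460189485
handle d (array([ 481.6, -334.7]), 74, 14, -24.9) 0.07531281593696915
handle px ends [[ 0.51652985 -0.35018865  0.076     ]
 [ 0.44871339 -0.31757075  0.076     ]]
green [[ 0.51846167 -0.31364711  0.044     ]]
hole [[ 0.60832644 -0.18026496  0.062     ]] [[ 0.6075724  -0.1796718   0.06883097]]
lamp (array([ 647.3, -185.4]), 108, 40, 82.4)
lamp d (array([ 569.7, -115.8]), 258, 85, -44.9) 0.23618087960759648
base edge [[ 0.56635389 -0.13194163  0.006     ]
 [ 0.55498302 -0.21820285  0.006     ]] [[ 0.57333475 -0.13180953  0.01238723]
 [ 0.56199639 -0.2177209   0.01240639]]
nest normal [ 0.78390747 -0.50354542  0.36322318] tilt 68.70172491226255 dir 147.28521166253347 272 res 0.07121653178172178
fences [[ 0.62535948 -0.15621542  0.07833655]
 [ 0.59164237 -0.15266456  0.05148258]
 [ 0.61930217 -0.20695362  0.07589116]
 [ 0.58615952 -0.20501887  0.05469262]
 [ 0.5848443  -0.149839    0.06303387]
 [ 0.57848415 -0.20276068  0.06241565]]
```

```bash
cat > n.py <<'E'
from m import *
for n in("top","side"):
    a=np.load(f"pics/{n}0.npz"); W=cloud(n,a["d"]); im=a["im"].astype(int)
    yaw=np.radians(-7.5); ex=np.array([np.cos(yaw),np.sin(yaw),0]); ey=np.array([-ex[1],ex[0],0]); ez=np.array([0,0,1])
    O=np.array([.6085,-.180,.062]); t=np.radians(25)
    X=np.cos(t)*ex+np.sin(t)*ez; Z=-np.sin(t)*ex+np.cos(t)*ez
    L=(W-O)@np.c_[X,ey,Z]; 
    box=(abs(L[...,0])<45)&(np.abs(L[...,0])<.04)&(np.abs(L[...,1])<.045)&(np.abs(L[...,2])<.02)
    red=(im[...,0]>110)&(im[...,1]<70)&(im[...,2]<80)
    dark=im.max(2)<60; wh=im.min(2)>130
    for k,s in(("red",red),("dark",dark),("white",wh)):
        q=L[box&s]*1000; print(n,k,len(q), "med",np.median(q,0).round(1),"p5",np.percentile(q,5,axis=0).round(1),"p95",np.percentile(q,95,axis=0).round(1))
    q=L[box&red]*1000
    for s in(-1,1):
        f=q[(q[:,0]>-15)&(q[:,1]*s>0)]; print("  fence",s,np.median(f,0).round(1),"slope y/x deg",np.degrees(np.arctan(np.polyfit(f[:,0],f[:,1],1)[0])).round(1))
    f=q[q[:,0]<-20]; print("  ledge",np.median(f,0).round(1),np.degrees(np.arctan(np.polyfit(f[:,1],f[:,0],1)[0])).round(1))
    q=L[box&wh&(np.abs(L[...,2])<.012)&(np.abs(L[...,1])<.02)&(np.abs(L[...,0])<.02)]*1000
    c=np.linalg.lstsq(np.c_[q[:,:2],np.ones(len(q))],q[:,2],rcond=None)[0]; print("  plane",c.round(3),np.degrees(c[:2]).round(1))
    # valve
    C=np.array([.4617,-.3251]); r=W[...,:2]-C; R=np.hypot(r[...,0],r[...,1]); an=np.degrees(np.arctan2(r[...,1],r[...,0]))
    on=(R>.03)&(R<.069)&(abs(W[...,2]-.044)<.006)
    for k,s in(("green",(im[...,1]-im[...,0]>25)&(im[...,1]-im[...,2]>25)),("dark",im.max(2)<110)):
        s=s&on&(R>.045); h,_=np.histogram(an[s],np.arange(-60,121,6)); print(n,k,np.median(an[s]) if k=="green" else h)
    bl=on&(im.max(2)<110)&(abs(an-57)<9);print("  black90",np.median(an[bl]),bl.sum())
    hd=(R<.07)&red&(abs(W[...,2]-.074)<.008); print("  handle",rect(W[hd]),np.median(W[hd][:,2]))
E
python3 n.py
```

```text
top red 19 med [-25.4  -0.7   9.9] p5 [-27.7 -19.4   6.1] p95 [-22.7  21.8  15.3]
top dark 23 med [-0.8 -0.2  1.5] p5 [-7.4 -8.6 -3.4] p95 [6.6 9.3 6.1]
top white 279 med [13.2  0.7  0.2] p5 [-22.  -34.   -4.2] p95 [37.3 34.8  5.7]
  return _methods._mean(a, axis=axis, dtype=dtype,
  ret = um.true_divide(
Traceback (most recent call last):
  File "n.py", line 15, in <module>
    f=q[(q[:,0]>-15)&(q[:,1]*s>0)]; print("  fence",s,np.median(f,0).round(1),"slope y/x deg",np.degrees(np.arctan(np.polyfit(f[:,0],f[:,1],1)[0])).round(1))
                                                                                                                   ~~~~~~~~~~^^^^^^^^^^^^^^^^^
TypeError: expected non-empty vector for x
```

```bash
sed -i 's/red=.*/red=(im[...,0]-np.maximum(im[...,1],im[...,2])>60)/' n.py; python3 n.py
```

```text
top red 62 med [-12.9   5.1   8.7] p5 [-27.6 -27.    0.3] p95 [18.3 27.5 14.6]
top dark 23 med [-0.8 -0.2  1.5] p5 [-7.4 -8.6 -3.4] p95 [6.6 9.3 6.1]
top white 279 med [13.2  0.7  0.2] p5 [-22.  -34.   -4.2] p95 [37.3 34.8  5.7]
  fence -1 [ -0.4 -24.7   7.1] slope y/x deg -1.2
  fence 1 [ 2.4 26.3  9.1] slope y/x deg 0.6
  ledge [-24.7   5.1   9.8] 0.0
  plane [-0.042 -0.014  0.113] [-2.4 -0.8]
top green 12.345705233125132
top dark [0 0 0 0 0 0 0 0 0 0 0 0 0 0 0 0 0 0 0 3 0 0 0 0 0 0 0 0 0 0]
  black90 57.07587060679517 3
  handle (array([ 481.6, -334.6]), 74, 13, -26.6) 0.07554025068513959
side red 105 med [-8.2  1.4  9.3] p5 [-30.5 -26.3   2.1] p95 [17.8 30.9 13.7]
side dark 23 med [-1.4  3.7  2.5] p5 [-9.6 -4.8  0.6] p95 [ 6.5 11.6  5.2]
side white 231 med [13.8  6.1  2.4] p5 [-26.1 -27.3  -0.3] p95 [35.7 38.7  6. ]
  fence -1 [  3.9 -23.    8. ] slope y/x deg -5.7
  fence 1 [ 2.  28.8  9.5] slope y/x deg -1.3
  ledge [-28.3  -0.4  10.4] 0.9
  plane [-0.019  0.038  2.708] [-1.1  2.2]
side green 11.978526707985404
side dark [0 0 0 0 1 1 0 0 0 0 0 0 0 0 0 0 0 0 0 3 0 0 1 0 0 0 0 0 0 0]
  black90 59.35062493935279 3
  handle (array([ 479., -331.]), 73, 18, -26.0) 0.07521464702509939
```

```bash
cat >> h.py <<'E'
def best(p,yaw):
    """down-pose with the half turn that keeps joint 6 mid-range"""
    c=[(abs(q[5]),o) for o in (down(yaw),down(yaw+180)) if (q:=robot.ik(p,o)) is not None]
    return min(c,key=lambda t:t[0])[1]
TIN={"L":(.4707,.326,-4.4),"M":(.452,.185,-1.5),"R":(.496,.021,-11)}
def heft(k):
    x,y,a=TIN[k]; o=best([x,y,.2],a+90)
    robot.goto([x,y,.2],o); robot.dwell(.3); f0=np.array(robot.read_force())
    robot.servo_line([x,y,.024],speed=.2); robot.move_gripper(0.0); w=robot.read_grip_width()
    robot.servo_line([x,y,.049],speed=.06); robot.dwell(.5)
    f=np.mean([robot.read_force() for _ in range(5)],0)-f0
    robot.servo_line([x,y,.0245],speed=.04); robot.move_gripper(1.0); robot.servo_line([x,y,.2],speed=.25)
    print(k,"width mm",w*88,"dF",f.round(2),"t",robot.read_t(),flush=True); return -f[2]
E
python3 - <<'E'
from h import *
p=robot.read_position(); print(robot.read_t()); robot.servo_line([p[0],p[1],.38],speed=.3)
robot.goto([.496,.021,.36],best([.496,.021,.3],79)); print(robot.read_t(),robot.read_qpos())
heft("R")
E
```

```text
0.1
3.4167 [ 2.50896097e+01 -1.27594352e-01 -7.86210588e+00  5.92801786e-03
 -8.22710053e+01  5.38338847e+01]
R width mm 66.15721416251249 dF [ 0.2   0.85 -1.82] t 9.225
```

R reads 1.8 N (0.19 kg), so it is light. Next is M, then L if needed.

```bash
python3 - <<'E'
from h import *
if heft("M")<3.5: heft("L")
im,d=robot.grab_frame("top"); np.savez("pics/top1.npz",im=im,d=d)
E
```

```text
M width mm 66.3466242728953 dF [ 0.1  -0.83 -1.51] t 15.0667
L width mm 66.20503526775178 dF [ 0.96 -0.57 -7.01] t 20.8167
```

L is the heavy one (7.0 N, about 0.7 kg). Now I'll move its lid to the mat and look.

```bash
python3 - <<'E'
from h import *
x,y,a=TIN["L"]; p=robot.read_position()
robot.move_gripper(.6)
robot.servo_line([x,y,.062],speed=.15); robot.move_gripper(0.0); print("w",robot.read_grip_width()*88)
robot.servo_line([x,y,.15],speed=.12); print("w",robot.read_grip_width()*88,robot.read_force())
mx,my,ma=.682,.182,-5.8; o=best([mx,my,.1],ma+90)
robot.servo_line([mx,my,.10],o,speed=.25); robot.servo_line([mx,my,.0175],speed=.08); print(robot.read_force())
robot.move_gripper(.5); robot.servo_line([mx,my,.2],speed=.3)
for n in("top","side"):
    im,d=robot.grab_frame(n); np.savez(f"pics/{n}2.npz",im=im,d=d)
    c=proj(n,[[x,y,.04]])[0].astype(int); m=proj(n,[[mx,my,.02]])[0].astype(int); print(n,c,m)
    cr=[cv2.resize(im[max(0,q[1]-30):q[1]+30,max(0,q[0]-30):q[0]+30],(400,400),interpolation=cv2.INTER_CUBIC) for q in(c,m)]
    cv2.imwrite(f"pics/{n}2.png",np.hstack(cr)[...,::-1])
i=np.vstack([cv2.resize(cv2.imread(f"pics/{n}2.png"),(600,300)) for n in("top","side")]); cv2.imwrite("pics/both2.png",i)
print(robot.read_t())
E
```

```text
w 13.913389163044005
w 14.045031426359635 [-0.08348867 -0.38404012  0.21085758]
[1.20529894 0.33303105 0.50913737]
top [222 213] [261 155]
side [337 313] [255 265]
28.275
```

View pics/both2.png

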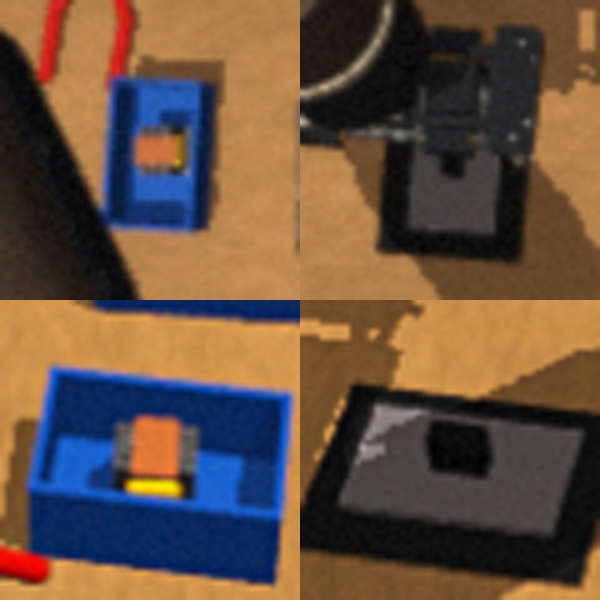

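The tin is open with the core near its middle (core at about (160,150) in the top tile) and the lid lies flat and centred on the mat. Locating the core by depth.

```bash
cat > c.py <<'E'
from m import *
for n in("top","side"):
    a=np.load(f"pics/{n}2.npz"); W=cloud(n,a["d"]); C=np.array([.4707,.326]); t=np.radians(-4.4)
    R=np.array([[np.cos(t),-np.sin(t)],[np.sin(t),np.cos(t)]]); L=(W[...,:2]-C)@R
    m=(abs(L[...,0])<.042)&(abs(L[...,1])<.024)&(W[...,2]>.034)&(W[...,2]<.055); P=W[m]; q=L[m]*1000
    print(n,m.sum(),rect(P),"local mid",((q.min(0)+q.max(0))/2).round(1),q.min(0).round(1),q.max(0).round(1),"z",np.median(P[:,2]).round(4))
    t=(abs(L[...,0])<.06)&(abs(L[...,1])<.038)&(W[...,2]>.046)&(W[...,2]<.06); print("  rim",rect(W[t]))
E
python3 c.py
```

```text
top 86 (array([472.8, 320.6]), 33, 33, -1.5) local mid [ 2.4 -5.2] [-14.6 -21.7] [19.4 11.2] z 0.0431
  rim (array([469.8, 323.4]), 109, 67, -4.2)
side 213 (array([469.6, 325.4]), 33, 32, 3.1) local mid [-1.  -0.7] [-18.7 -17.4] [16.8 16. ] z 0.0447
  rim (array([466.1, 326.2]), 108, 69, -4.7)
```

```bash
cat >> h.py <<'E'
_y=np.radians(-7.5); ex=np.array([np.cos(_y),np.sin(_y),0]); ey=np.array([-ex[1],ex[0],0]); _t=np.radians(25)
NX=np.cos(_t)*ex+[0,0,np.sin(_t)]; NZ=-np.sin(_t)*ex+[0,0,np.cos(_t)]
NO=np.array([.6085,-.180,.062])+ey*.0012
NR=[np.c_[np.cross(s*ey,-NZ),s*ey,-NZ] for s in(1,-1)]
E
python3 - <<'E'
from h import *
x,y=.4712,.3245; o=best([x,y,.14],-1.5)
robot.move_gripper(.545); robot.goto([x,y,.14],o); robot.servo_line([x,y,.07],speed=.2); robot.servo_line([x,y,.018],speed=.06)
print("F",robot.read_force()); robot.move_gripper(0.0); print("w",robot.read_grip_width()*88)
robot.servo_line([x,y,.14],speed=.1); print("w",robot.read_grip_width()*88,robot.read_force())
for R in NR: print(robot.ik(NO+NZ*.15+NX*.001,R),robot.ik(NO+NZ*.014,R))
im,d=robot.grab_frame("side"); c=proj("side",[[x,y,.13]])[0].astype(int)
cv2.imwrite("pics/held.png",cv2.resize(im[c[1]-40:c[1]+80,c[0]-60:c[0]+60],(500,500),interpolation=cv2.INTER_CUBIC)[...,::-1]); print(robot.read_t(),robot.read_qpos())
E
```

```text
F [-0.15342804  0.88966619 -0.18940406]
w 35.75909828801039
w 35.99552210576362 [ 0.10572286 -0.10650121 -5.42325151]
[   5.68241885   -1.41911813  -40.24315939   12.13816997  -27.28123215
 -112.80659733] None
[  5.68241885  -1.41911813 -40.24315939  12.13816997 -27.28123215
  67.19340267] None
33.5917 [ 5.41405350e+01  1.51173445e+01 -1.93467003e+01 -1.16725933e-02
 -5.56217972e+01 -5.56399650e+01]
```

View pics/held.png

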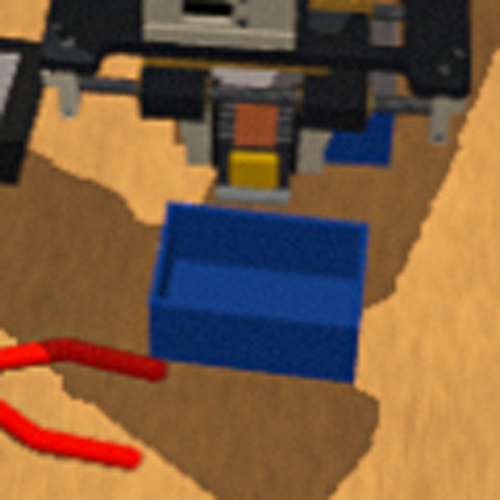

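The core is held upright between the fingers, at about (255,150) in the crop. IK fails at the seated pose, so I'll check where it starts to fail.

```bash
python3 - <<'E'
from h import *
for s in(.12,.1,.08,.06,.04,.02,.014):
    for dz in(0,):
        print(s,[None if (q:=robot.ik(NO+NZ*s,R)) is None else np.round(q) for R in NR])
for tl in(15,20,25,30):
  t=np.radians(tl); Z=-np.sin(t)*ex+np.array([0,0,np.cos(t)])
  R=np.c_[np.cross(ey,-Z),ey,-Z]; print(tl,[robot.ik(NO+NZ*s,R) is not None for s in(.1,.05,.014)])
E
```

```text
0.12 [array([   5.,    2.,  -42.,   14.,  -22., -114.]), array([  5.,   2., -42.,  14., -22.,  66.])]
0.1 [array([   5.,    4.,  -43.,   16.,  -19., -116.]), array([  5.,   4., -43.,  16., -19.,  64.])]
0.08 [array([   4.,    6.,  -44.,   18.,  -16., -118.]), array([  4.,   6., -44.,  18., -16.,  62.])]
0.06 [array([   3.,    8.,  -46.,   22.,  -12., -122.]), array([  3.,   8., -46.,  22., -12.,  58.])]
0.04 [array([   0.,   10.,  -50.,   35.,   -6., -132.]), array([  0.,  10., -50.,  35.,  -6.,  48.])]
0.02 [None, None]
0.014 [None, None]
15 [True, True, True]
20 [True, True, True]
25 [True, True, False]
30 [False, False, False]
```

```bash
python3 - <<'E'
from h import *
def RR(tl,lean,s=-1):
    t=np.radians(tl); Z=-np.sin(t)*ex+np.array([0,0,np.cos(t)]); l=np.radians(lean)
    Z,Y=np.cos(l)*Z+np.sin(l)*ey, np.cos(l)*ey-np.sin(l)*Z
    return np.c_[np.cross(s*Y,-Z),s*Y,-Z]
for tl in(20,21,22,23,24,25):
  for lean in(-4,-2,0,2,4):
    qs=[robot.ik(NO+NZ*s,RR(tl,lean)) for s in(.1,.05,.03,.014)]
    print(tl,lean,[None if q is None else np.round(q[3:]).astype(int).tolist() for q in qs])
E
```

```text
20 -4 [[-2, -32, 83], [-3, -26, 85], [-3, -24, 85], [-3, -22, 85]]
20 -2 [[3, -30, 78], [3, -24, 78], [4, -22, 77], [4, -20, 77]]
20 0 [[8, -29, 71], [10, -22, 70], [11, -19, 69], [13, -17, 68]]
20 2 [[14, -27, 65], [18, -20, 62], [21, -17, 59], [24, -14, 57]]
20 4 [[20, -27, 59], [26, -19, 53], [31, -15, 49], [39, -11, 43]]
21 -4 [[-2, -30, 83], [-2, -24, 84], [-3, -22, 85], [-3, -21, 85]]
21 -2 [[4, -28, 77], [4, -22, 77], [5, -20, 77], [5, -18, 76]]
21 0 [[9, -27, 70], [12, -20, 68], [13, -17, 67], [15, -14, 65]]
21 2 [[16, -26, 64], [21, -18, 59], [25, -14, 56], [30, -11, 51]]
21 4 [[22, -25, 57], [31, -16, 49], [39, -12, 43], [56, -7, 30]]
22 -4 [[-1, -29, 83], [-2, -23, 84], [-2, -21, 84], [-3, -19, 85]]
22 -2 [[4, -27, 76], [5, -20, 76], [6, -18, 75], [6, -16, 75]]
22 0 [[11, -25, 69], [14, -18, 66], [16, -14, 64], [19, -12, 62]]
22 2 [[17, -24, 62], [24, -15, 56], [31, -11, 50], [73, -1, 20]]
22 4 [[24, -23, 55], [36, -13, 45], [53, -8, 32], None]
23 -4 [[-1, -27, 82], [-2, -21, 84], [-2, -19, 84], [-2, -17, 85]]
23 -2 [[5, -25, 75], [6, -18, 74], [7, -16, 74], [8, -13, 73]]
23 0 [[12, -23, 68], [16, -15, 64], [20, -12, 61], [27, -8, 55]]
23 2 [[19, -22, 60], [29, -12, 51], [46, -6, 39], None]
23 4 [[27, -21, 52], [46, -10, 37], None, None]
24 -4 [[0, -25, 82], [-1, -19, 83], [-2, -17, 84], [-2, -15, 84]]
24 -2 [[6, -23, 74], [8, -16, 73], [9, -13, 72], [11, -11, 71]]
24 0 [[14, -21, 66], [20, -13, 60], [28, -8, 54], None]
24 2 [[22, -20, 58], [39, -9, 44], None, None]
24 4 [[30, -18, 49], [70, -4, 21], None, None]
25 -4 [[0, -24, 82], [-1, -18, 83], [-1, -15, 83], [-1, -13, 84]]
25 -2 [[7, -21, 73], [10, -14, 71], [12, -11, 69], [15, -7, 66]]
25 0 [[16, -19, 64], [26, -9, 55], None, None]
25 2 [[25, -17, 55], None, None, None]
25 4 [[35, -16, 46], None, None, None]
```

A 2° lean keeps the wrist in range, so I'll place it that way.

```bash
cat >> h.py <<'E'
def RR(tl,lean,s=-1):
    t=np.radians(tl); Z=-np.sin(t)*ex+np.array([0,0,np.cos(t)]); l=np.radians(lean)
    Z,Y=np.cos(l)*Z+np.sin(l)*ey, np.cos(l)*ey-np.sin(l)*Z
    return np.c_[np.cross(s*Y,-Z),s*Y,-Z]
E
python3 - <<'E'
from h import *
R=RR(24.5,-2); B=NO+NX*.001
p=robot.read_position(); robot.servo_line([p[0],p[1],.2],speed=.25)
robot.goto(B+NZ*.15,R); print(robot.read_t(),robot.read_grip_width()*88)
robot.servo_line(B+NZ*.03,R,speed=.12); robot.dwell(.2); f0=np.array(robot.read_force())
s=.019
while s>.009:
    robot.servo_line(B+NZ*s,R,speed=.03); f=(np.array(robot.read_force())-f0)@NZ; print(round(s,4),f.round(2))
    if f>4: break
    s-=.0015
robot.servo_line(B+NZ*(s+.0007),R,speed=.03)
im,d=robot.grab_frame("side"); c=proj("side",[NO])[0].astype(int)
cv2.imwrite("pics/nest.png",cv2.resize(im[c[1]-50:c[1]+30,c[0]-40:c[0]+40],(500,500),interpolation=cv2.INTER_CUBIC)[...,::-1]); print(robot.read_t())
E
```

```text
35.9417 36.080793756739375
0.019 0.44
0.0175 -0.47
0.016 5.21
38.6083
```

View pics/nest.png

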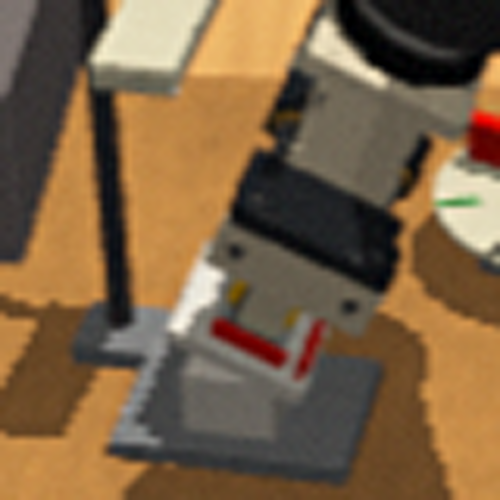

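The core sits between the red fences, just above the ledge, and contact came at the expected height. Now I'll release, back off and check.

```bash
python3 - <<'E'
from h import *
from m import cloud
R=RR(24.5,-2); robot.move_gripper(.65); robot.dwell(.2)
robot.servo_line(NO+NZ*.08,R,speed=.15); robot.servo_line(NO+NZ*.17,R,speed=.3)
T=np.c_[NX,ey,NZ]; crops=[]
for n in("top","side"):
    im,d=robot.grab_frame(n); np.savez(f"pics/{n}3.npz",im=im,d=d); L=(cloud(n,d)-NO)@T
    m=(abs(L[...,0])<.03)&(abs(L[...,1])<.03)&(L[...,2]>.03)&(L[...,2]<.05); q=L[m]*1000
    if len(q): print(n,len(q),"mid",((np.percentile(q,3,axis=0)+np.percentile(q,97,axis=0))/2).round(1),"min",q.min(0).round(1),"max",q.max(0).round(1),"z",np.median(q[:,2]).round(1), "slopes",np.degrees(np.linalg.lstsq(np.c_[q[:,:2],np.ones(len(q))],q[:,2],rcond=None)[0][:2]).round(1))
    c=proj(n,[NO])[0].astype(int); crops.append(cv2.resize(im[c[1]-30:c[1]+30,c[0]-30:c[0]+30],(400,400),interpolation=cv2.INTER_CUBIC))
cv2.imwrite("pics/seat.png",np.hstack(crops)[...,::-1]); print(robot.read_t(),robot.read_position())
E
```

```text
top 86 mid [ 5.8 -0.2 38.6] min [-11.  -18.   30.2] max [23.7 17.6 46.7] z 40.2 slopes [-2.1 -3. ]
side 102 mid [ 1.   3.  38.3] min [-14.9 -19.2  30.5] max [17.8 23.1 47.1] z 42.1 slopes [-3.5 -6.8]
40.55 [ 0.53692718 -0.16946113  0.21433109]
```

View pics/seat.png

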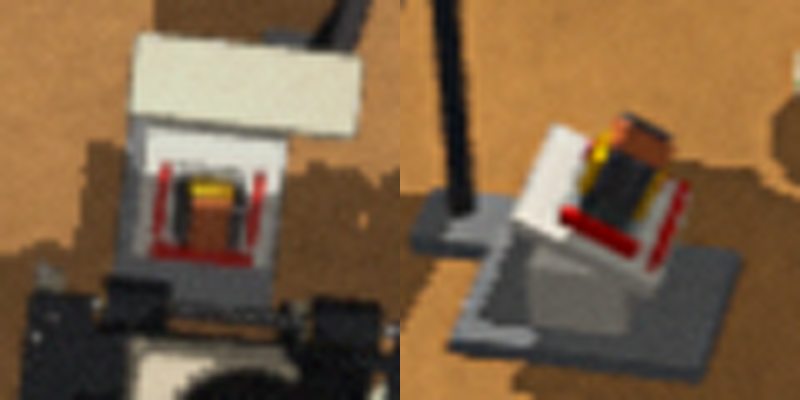

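The core looks flat between the fences. I'll overlay the model to check its position along the slope.

```bash
python3 - <<'E'
from h import *
T=np.c_[NX,ey,NZ]; out=[]
def box(x0,x1,y0,y1,z0,z1): return np.array([[x,y,z] for x in(x0,x1) for y in(y0,y1) for z in(z0,z1)])/1000
E=[(i,j) for i in range(8) for j in range(i) if bin(i^j).count("1")==1]
k=13
for n,off in(("top",0),("side",0)):
    im=np.load(f"pics/{n}3.npz")["im"]; c=proj(n,[NO+.02*NZ])[0].astype(int)-15
    for x in(0,5):
        t=cv2.resize(im[c[1]:c[1]+23+4,c[0]:c[0]+30],None,fx=k,fy=k,interpolation=cv2.INTER_CUBIC).copy()
        for b,col in((box(x-12,x+12,-18,18,0,40),(0,255,255)),(box(x-19,x+19,-18,18,0,4),(255,0,255)),(box(-29,-23,-23,23,0,10),(0,255,0)),):
            p=(proj(n,NO+b@T.T)-c+.5)*k
            for i,j in E: cv2.line(t,p[i].astype(int).tolist(),p[j].astype(int).tolist(),col,1)
        out.append(t)
h=np.vstack([np.hstack(out[:2]),np.hstack(out[2:])]); h=cv2.resize(h,None,fx=min(800/h.shape[1],600/h.shape[0]),fy=min(800/h.shape[1],600/h.shape[0])); cv2.imwrite("pics/ov.png",h[...,::-1])
E
```

```text
(no output)
```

View pics/ov.png

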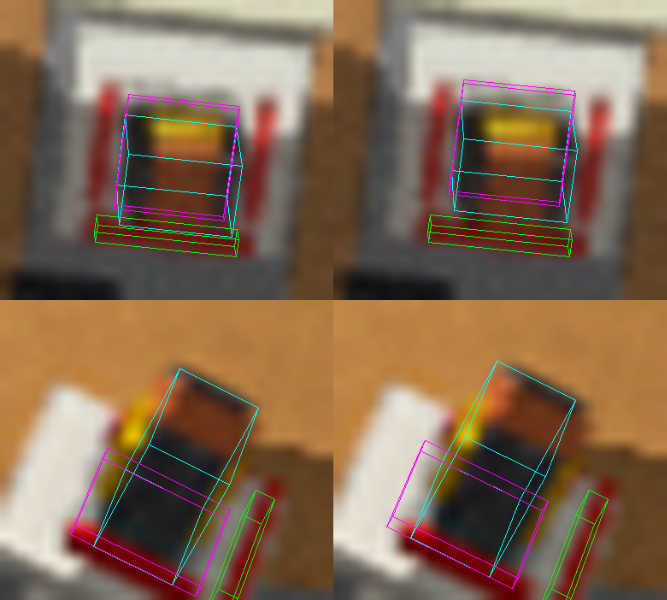

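The model at x=0 to +1 mm matches the core edges in both views, so it is seated. Next is the valve: axis (0.4617, -0.3251), handle at -25.5°, green mark at 12.2°.

```bash
cat > v.py <<'E'
from m import *
def handle():
    im,d=robot.grab_frame("top"); W=cloud("top",d); im=im.astype(int); r=W[...,:2]-[.4617,-.3251]
    s=(np.hypot(r[...,0],r[...,1])<.07)&(im[...,0]-np.maximum(im[...,1],im[...,2])>60)&(abs(W[...,2]-.075)<.01)
    an=np.degrees(np.arctan2(r[...,1],r[...,0])); R=np.hypot(r[...,0],r[...,1])
    m=s&(R>.02); print("handle",s.sum(),rect(W[s]),"tip dir",np.median(an[m]))
    g=(im[...,1]-im[...,0]>25)&(im[...,1]-im[...,2]>25)&(R<.07); print("green",g.sum(),np.median(an[g]) if g.any() else None)
E
python3 - <<'E'
from v import *
C=[.4617,-.3251]; robot.move_gripper(.5)
o=best(C+[.2],-25.5+90+19); y=o[:,1]; a0=np.degrees(np.arctan2(y[1],y[0]))  # mid-turn yaw fixes the half turn
robot.goto(C+[.17],down(a0-19)); robot.servo_line(C+[.054],speed=.15); print(robot.read_force())
robot.move_gripper(0.0); print("w",robot.read_grip_width()*88)
for i in range(1,5): robot.goto(C+[.054],down(a0-19+37.7*i/4))
robot.dwell(.2); print(robot.read_force(),robot.read_ft_torque())
robot.move_gripper(.5); robot.servo_line(C+[.2],speed=.2); print(robot.read_t())
robot.goto([.3,-.52,.25],down(a0)); handle(); print(robot.read_t())
E
```

```text
[ 0.3256604  -0.22898334 -0.10605238]
w 12.16998650521981
[ 0.55142009 13.14193952  8.93498015] [4.61593465e+00 1.12596900e-01 3.54420015e-04]
48.15
handle 69 (array([ 482.3, -320.2]), 71, 12, 11.8) tip dir 13.77201639721386
green 1 12.465702169834243
49.2083
```

The handle is at 11.8° against the mark at 12.2°. One last numeric check of the tins, lid and core before handing in.

```bash
python3 - <<'E'
from v import *
im,d=robot.grab_frame("top"); W=cloud("top",d)
def chk(k,x,y,r,z0,z1):
    m=(np.hypot(W[...,0]-x,W[...,1]-y)<r)&(W[...,2]>z0)&(W[...,2]<z1); print(k,rect(W[m]),np.median(W[m][:,2]).round(4))
for k,(x,y,a) in TIN.items(): chk(k,x,y,.068,.046,.07)
chk("lid grip",.682,.182,.04,.022,.05); chk("lid plate",.682,.182,.068,.0085,.018)
L=(W-NO)@np.c_[NX,ey,NZ]; m=(abs(L[...,0])<.03)&(abs(L[...,1])<.022)&(L[...,2]>.03)&(L[...,2]<.05); print("core top",len(L[m]),np.median(L[m],0).round(4))
robot.job_done(); print(robot.read_t())
E
```

```text
L (array([469.8, 324.3]), 110, 69, -4.8) 0.0519
M (array([451.4, 182. ]), 105, 65, -1.2) 0.0586
R (array([495. ,  20.1]), 110, 66, -11.1) 0.0587
lid grip (array([669.8, 176.9]), 48, 21, 15.3) 0.0386
lid plate (array([685.1, 187. ]), 118, 101, -8.5) 0.0129
core top 91 [ 0.0066 -0.0005  0.0403]
the job is handed in; nothing more can be done
the job is handed in; nothing more can be done
```

I handed the job in at about 49 s; no verdict came back, but my checks put everything in place: the heavy tin was the left one (about 0.7 kg), its lid is flat on the mat, its transformer is seated on the slope, the valve handle is within about half a degree of the green mark, and the two light tins are upright and closed.

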